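# Roll a capped tube to the stop of a tacking fixture and bring the hold-down onto it

## Robot

A 6-joint arm with a two-finger parallel gripper is mounted at the origin on the work surface. World frame = base frame: x ahead of the robot, y to its left, z up, the work surface at z = 0. Lengths are in m, angles in rad, forces in N, time in s.
With the tool pointing down it reaches from about 0.35 to 0.975 m from the base axis. Payload 4.9 kg.
Tool frame: the origin (TCP) lies midway between the tips of the shut fingers; the grasp point (between the pads) lies 19 mm behind it (ctrl.tcp_to_grasp is the distance from the TCP to the grasp point, in m); z points along the fingers, y is the line along which they close (so a half turn about z gives the same grasp; the last joint's range is limited). The gripper opens to 85 mm and grips with 20 to 120 N. Pads are 22 mm wide; open, the fingers measure 114 mm over their backs; the gripper's body (76 mm by 85 mm) begins 54 mm behind the grasp point. The pads swing forward as they close: fully open they stand 13 mm farther back than shut.
Start: joints at [1.19, 0.053, 1.613, -0, 1.476, -0.119], TCP at [0.162, 0.604, 0.231] pointing down, gripper open.
Joint ranges: [-3.01, 3.01], [-1.01, 2.22], [0.06, 2.58], [-1.02, 4.17], [0.09, 2.62], [-3.14, 3.14]. Speed limits (rad/s): [2.57, 2.57, 3.14, 3.14, 3.14, 3.14].

## Interface

Orientations are given as a rotation vector (axis times angle).
In Python, from station import ctrl gives the robot as it stands.
- The arm moves only by the shell command python3 jog.py 'ROWS' [FORCE]. ROWS is 1 to 20 rows, parted by semicolons, with the numbers parted by spaces; each row has 7 numbers: the finger opening in m, then dx, dy, dz in cm, then a rotation vector rx, ry, rz in rad; each row is the pose to reach, as a shift and turn from the pose commanded when the command began, along the tool's axes at that moment; what a row does not reach only later rows make up. A row lasts 1/12 s, in which the tool goes at most 0.0417 m and 0.125 rad, less where a joint would pass 70% of its speed; a pose out of reach is approached as far as the arm can. The fingers move at their own pace and stop on an object; FORCE is the grip in N (left out, the last holds). Time passes only in rows, so rows that do not move let the fingers close. It prints the time, the measured TCP pose, the force, the opening and the grip force at its end. Input that does not fit is refused with a message, and nothing moves.
- ctrl.get_obs(): the state, without advancing time (a new reading comes with each control period).
- ctrl.get_image(name): name is "scene" or "side" or "wrist"; returns the picture (400x640x3 uint8, red, green, blue); there is no depth.
- ctrl.camera_params(name): a dict with "fx", "fy", "cx", "cy" (pixels), "k1" (the pictures are not rectified: a ray, as slopes to the right and down, at radius r is drawn at 1 + k1 r^2 times it, then the intrinsics apply), "T" (4x4, takes a point from camera to world coordinates); the wrist camera has in their place "tool_from_camera" (4x4, takes a point from camera to tool coordinates, whose origin is the TCP and whose axes are the flange's). Camera axes: x right, y down, z forward; pixel columns grow to the right and rows downward; lengths in m; the calibration is good to about 2 mm. A picture is of the moment at which its call begins: read the wrist's pose just before it. camera_params takes no time and is no camera call.
- ctrl.finish_job(): hands the job in; it is judged then, once.
The state is a dict: "t": time; "q": joint angles; "dq": joint speeds; "effort": joint torques, N m; "tool_pos": TCP position; "tool_rot": TCP orientation; "contact_force": force on the tool from outside, world axes, zero at the start; "wrist_torque": the same for the moment, N m; "opening": finger opening in m; "grip_force": force on a finger pad.
Only numpy, scipy, OpenCV 4.12 (cv2) and the standard library are available. Lean on these libraries where they do the work, as an engineer would, in place of code of your own. Each camera call takes 0.05 s, during which the arm holds its last target. There are 200 camera calls.

## Task

Roll the capped steel tube along the fixture plate (a flat palm or closed fingertips on top of it will do it), without lifting it, dragging it or letting it run away, over the low lip until it lies square against the upright stop. Then swing the hold-down arm over and press it down until its pad rests on the middle of the tube, and leave it so. Do not disturb the tools and offcuts lying on the bench.

Things in the scene. Friction and masses are not known exactly. Their poses are not given: they have to be found in the camera images.
- fixture: Tacking fixture fixed to the bench: a flat steel plate 200 mm (x) by 420 mm (y), 6 mm thick, carrying the lip, the stop and the hold-down arm. Origin at the centre of the plate's underside, on the bench; z up. The tube rolls along the plate towards +y.
- lip (a point): Middle of the low rounded lip across the plate: a rod along fixture x, 170 mm long, 6 mm wide, standing 3 mm above the plate, at fixture y = +36.5 mm. This point is on top of it. The tube starts on its -y side and must roll over it; it rolls back if let go half way. A second, like rod lies near the far edge of the plate, at y = -204 mm.
- stop (a point): Middle of the upright stop: a grey wall along fixture x, 170 mm long, 8 mm thick, 60 mm high above the plate. This point is on the face towards the tube (fixture y = +100 mm), at the foot. Behind it a foot 6 mm thick reaches to y = 168 mm, and two hinge ears stand at x = -22 and +22 mm, y = 108 to 136 mm, their tops 118 mm above the bench.
- tube: Loose steel tube with capped ends on the plate: 90 mm diameter, 130 mm long, 0.4 to 0.8 kg, thin dark seam along it; too thick to grasp. Origin mid-length on its axis, 45 mm above the plate; x along the axis, at the start within 4 degrees of the fixture's x; y and z turn as it rolls (z starts up). Pressed on top it rolls half as far as the hand; it rolls freely until stopped by the hand.
- seat (a point): Where the origin of the tube lies when it is fully home: at fixture x = 0, y = +55 mm, 51 mm above the bench. There the tube touches the stop and has just dropped behind the lip, with about 2 mm of play.
- clamp (a joint): Angle of the hold-down arm (rad): 0 is level, its pad resting on a tube that is home; it grows as the arm is raised and starts past upright, at 1.75 to 2.0 (1.57 is upright). It closes by swinging up and over towards fixture -y. The hinge is stiff: the arm stays where it is left and needs 2 to 4 N at its grip to move. With no tube under it, it goes down to -0.25.
- clamp_hinge (a point): On the hinge axis of the hold-down arm, which runs along fixture x: at fixture y = +122 mm, 109 mm above the bench.
- clamp_grip (a point): Middle of the T grip at the free end of the hold-down arm: a rubber-covered bar 86 mm long (along fixture x), 16 mm thick, 122 mm from the hinge axis. The arm itself is a steel bar 30 mm wide (x) and 14 mm thick, with a rubber pad 6 mm thick under it between 49 and 85 mm from the hinge.
- hammer: Bystander: hammer 240 mm long, lying on the bench beside or beyond the fixture. Leave it alone.
- square_tube: Bystander: offcut of square steel tube, 140 mm long, 40 mm square, lying on the bench beside or beyond the fixture. Leave it alone.
- grinder: Bystander: small angle grinder about 230 mm long, 60 mm high, lying on the bench beside or beyond the fixture. Leave it alone.

How it is judged:
On the way, in this order (a step that is already met when the one before it is completed fails the run):
1. the tube has been rolled, not dragged: turned more than 115 degrees about its axis, the arm still raised (angle between tube's own z axis and vertical above 2 rad and value of joint clamp above 1.2 rad), for 0.05 s.
2. the tube lies home between lip and stop, at rest, the arm still raised (y of tube in the frame of fixture between 0.048 and 0.062 m and x of tube in the frame of fixture between -0.04 and 0.04 m and z of tube in the frame of fixture below 0.058 m and angle between the x axis of tube and the x axis of fixture, either way round below 0.08 rad and linear speed of tube below 0.05 m/s and value of joint clamp above 1.2 rad), for 0.2 s.
At the end, for the whole second after the job is handed in: The tube lies at rest between the lip and the stop, its axis within 7 mm of the home position across the stop and within 40 mm of it along the stop, and within 0.08 rad of parallel to the stop; the hold-down arm is down on it, its joint between -0.06 and 0.05 rad (y of tube in the frame of fixture between 0.048 and 0.062 m and x of tube in the frame of fixture between -0.04 and 0.04 m and z of tube in the frame of fixture below 0.058 m and angle between the x axis of tube and the x axis of fixture, either way round below 0.08 rad and linear speed of tube below 0.02 m/s and value of joint clamp between -0.06 and 0.05 rad); the robot touches nothing.
It fails at once if the tube is lifted more than 20 mm off the plate (z of tube in the frame of fixture above 0.071 m).
It fails at once if the tube runs away, faster than 0.4 m/s (linear speed of tube above 0.4 m/s).
It fails at once if the hammer is moved more than 30 mm (distance of hammer from where it was at the start of the episode above 0.03 m).
It fails at once if the square tube is moved more than 30 mm (distance of square_tube from where it was at the start of the episode above 0.03 m).
It fails at once if the grinder is moved more than 30 mm (distance of grinder from where it was at the start of the episode above 0.03 m).
It also fails if it takes over 64 s, if anything falls off the work surface, if the arm or the gripper's body presses on something with over 40 N, if the wrist force passes 120 N, or if a joint passes its speed limit or range.

## Working session

There is one attempt and no reset: what is moved stays moved. The work goes in short steps, Python scripts to look and compute and a shell command to move; the robot and the scene stay as the last step left them, time stands still between calls to the robot, and variables do not carry over. Pictures are saved under pics/ and viewed, at most 13 in all, crops included, and the job is handed in when it is done.

```bash
ls; mkdir -p pics
python3 - <<'E'
from station import ctrl
import cv2,numpy as np
for n in("scene","side"):
    cv2.imwrite(f"pics/{n}0.png",ctrl.get_image(n)[:,:,::-1]); p=ctrl.camera_params(n); print(n,{k:(np.round(v,3).tolist()) for k,v in p.items()})
o=ctrl.get_obs();print(o)
E
```

```text
jog.py
pics
station.py
scene {'fx': 404.946, 'fy': 404.946, 'cx': 320.952, 'cy': 198.572, 'k1': -0.092, 'T': [[-0.261, 0.711, -0.653, 1.206], [0.965, 0.184, -0.186, 0.3], [-0.012, -0.679, -0.734, 0.763], [0.0, 0.0, 0.0, 1.0]]}
side {'fx': 427.651, 'fy': 427.651, 'cx': 316.308, 'cy': 198.93, 'k1': -0.015, 'T': [[0.95, -0.231, 0.211, 0.42], [-0.313, -0.731, 0.606, -0.441], [0.015, -0.642, -0.767, 0.823], [0.0, 0.0, 0.0, 1.0]]}
{'t': 0.1, 'q': array([ 1.18996590e+00,  5.32979984e-02,  1.61416666e+00,  2.38086399e-06,
        1.47598895e+00, -1.18967458e-01]), 'dq': array([ 0.0006073 , -0.00082216, -0.004752  ,  0.00207703, -0.00097396,
        0.00049871]), 'effort': array([-3.34794195e-04, -3.94906712e+01, -3.71361709e+01, -8.81671644e-05,
        3.94283808e-03, -8.54761595e-06]), 'tool_pos': array([0.16156824, 0.60317101, 0.23017556]), 'tool_rot': array([-4.10098945e-01, -3.11424298e+00,  2.83103809e-03]), 'contact_force': array([-0.83614802, -0.83276332,  0.27970517]), 'wrist_torque': array([-0.03721689,  0.00252044, -0.00990627]), 'grip_force': 0.0, 'opening': 0.0850586870186775}
```
View pics/scene0.png

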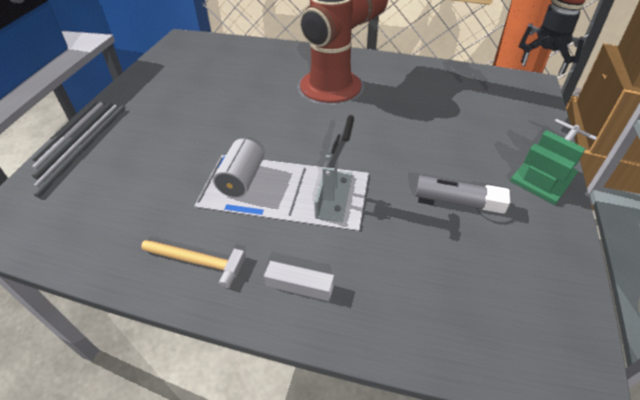

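View pics/side0.png

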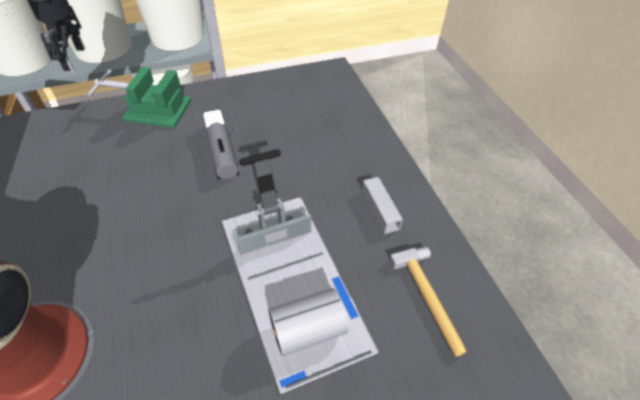

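The scene view shows the plate at about (198–369, 157–228), with the tube at (240,167), the stop at (325,195) and the raised arm's grip at (348,128). In the side view, the plate corners are about (222,220), (300,199), (378,352) and (280,391). I'll enlarge both for exact pixels.

Create h.py:
```python
import numpy as np,cv2
from station import ctrl
def ray(n,uv,P=None):
    p=P or ctrl.camera_params(n)
    K=np.array([[p['fx'],0,p['cx']],[0,p['fy'],p['cy']],[0,0,1]])
    u=cv2.undistortPoints(np.array([[uv]],float),K,np.array([p['k1'],0,0,0,0.]))[0,0]
    T=np.array(p['T']); return T[:3,3],T[:3,:3]@[u[0],u[1],1]
def plane(n,uv,z):
    o,d=ray(n,uv); return o+d*(z-o[2])/d[2]
def tri(a,b):
    (o1,d1),(o2,d2)=ray("scene",a),ray("side",b)
    A=np.c_[d1,-d2]; s=np.linalg.lstsq(A,o2-o1,rcond=None)[0]
    p,q=o1+s[0]*d1,o2+s[1]*d2; return (p+q)/2,np.linalg.norm(p-q)
```

Run:
```python
import cv2
a=cv2.imread("pics/scene0.png")[105:245,185:385]; b=cv2.imread("pics/side0.png")[140:400,210:390]
cv2.imwrite("pics/sc.png",cv2.resize(a,(800,560),interpolation=cv2.INTER_CUBIC))
cv2.imwrite("pics/sd.png",cv2.resize(b,(414,598),interpolation=cv2.INTER_CUBIC))
```

```text
(no output)
```

View pics/sc.png

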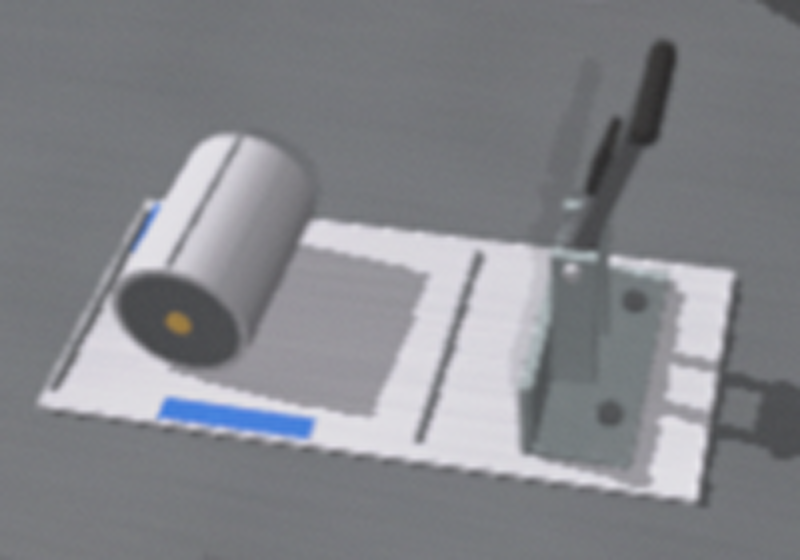

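View pics/sd.png

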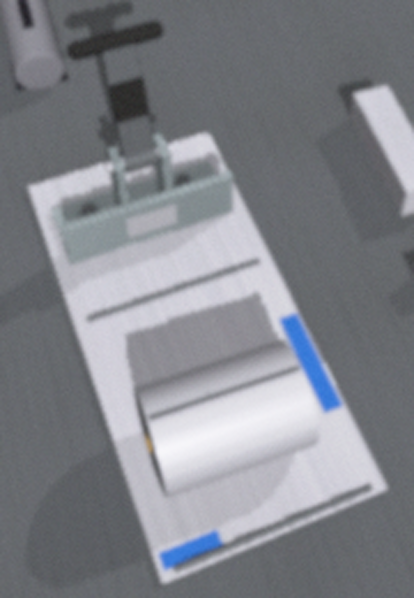

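Enlarged, the plate corners, lip, tube seam, end cap (178,323 in the scene crop) and T grip ends are clear. Measuring them.

```bash
cat > m.py <<'E'
from h import *
S=lambda x,y:(x/4+185-.375,y/4+105-.375); D=lambda x,y:(x/2.3+210-.28,y/2.3+140-.28)
sc=[S(38,406),S(700,500),S(736,270),S(148,200)]
sd=[D(388,488),D(210,132),D(28,184),D(163,583)]
F=[(.1,-.21),(.1,.21),(-.1,.21),(-.1,-.21)]
np.set_printoptions(precision=4,suppress=True)
W=[]
for a,b in zip(sc,sd):
    print("corner",plane("scene",a,.006),plane("side",b,.006),*tri(a,b)); W.append((plane("scene",a,.006)+plane("side",b,.006))/2)
W=np.array(W)[:,:2];F=np.array(F);c=W.mean(0)
M=(W-c).T@F; th=np.arctan2(M[1,0]-M[0,1],M[0,0]+M[1,1]);R=np.array([[np.cos(th),-np.sin(th)],[np.sin(th),np.cos(th)]])
print("fix",c,th,"resid",(W-c)@R-F)
fx=lambda p:np.r_[R.T@(p[:2]-c),p[2]]
for n,a,b in[("seam+x",(172,265),(298,369)),("seam-x",(240,137),(152,415)),("grip-x",(663,50),(75,47)),("grip+x",(645,135),(157,32)),("lip+x",(420,440),(258,262)),("lip-x",(478,255),(90,318)),("stop top +x",(520,385),(232,178))]:
    p,e=tri(S(*a),D(*b)); print(n,p,fx(p),e)
print("cap",fx(plane("scene",S(178,323),.051)))
E
python3 m.py
```

```text
corner [ 0.6385 -0.1957  0.006 ] [ 0.6386 -0.1963  0.006 ] [ 0.6385 -0.196   0.0058] 0.0005082269439671571
corner [0.6065 0.2243 0.006 ] [0.6102 0.2213 0.006 ] [0.609  0.223  0.0066] 0.004279021425144545
corner [0.4059 0.2086 0.006 ] [0.4097 0.2106 0.006 ] [0.4095 0.2087 0.009 ] 0.000818966085907164
corner [ 0.4384 -0.2111  0.006 ] [ 0.44  -0.211  0.006] [ 0.4397 -0.2108  0.0068] 0.0009591580648697153
fix [0.5235 0.0063] 0.07271956569301875 resid [[ 0.0001 -0.0002]
 [ 0.0004 -0.0003]
 [-0.0006  0.0011]
 [ 0.0002 -0.0007]]
seam+x [ 0.583  -0.111   0.0966] [ 0.0508 -0.1214  0.0966] 0.0029797450485531023
seam-x [ 0.4618 -0.1153  0.1   ] [-0.0704 -0.1169  0.1   ] 0.0006425893136091138
grip-x [0.4767 0.1646 0.229 ] [-0.0352  0.1613  0.229 ] 0.0012357542796023195
grip+x [0.548  0.1691 0.2237] [0.0363 0.1606 0.2237] 0.002646512299816694
lip+x [0.6056 0.0482 0.0071] [0.0849 0.0358 0.0071] 0.0021492521240745782
lip-x [0.4369 0.0358 0.0079] [-0.0842  0.0357  0.0079] 0.0006251526014552325
stop top +x [0.5986 0.1112 0.0667] [0.0825 0.0992 0.0667] 0.0027424876075102422
cap [ 0.0544 -0.1233  0.051 ]
```

```bash
cat >> h.py <<'E'
from scipy.spatial.transform import Rotation as Ro
np.set_printoptions(precision=4,suppress=True)
c=np.array([.5235,.0063]);th=.0727
R=np.array([[np.cos(th),-np.sin(th)],[np.sin(th),np.cos(th)]])
fx=lambda p:np.r_[R.T@(np.array(p[:2])-c),p[2]]
wd=lambda p:np.r_[R@np.array(p[:2])+c,p[2]]
def go(f,yaw=None,tilt=0):
    """shift/turn in tool axes to put TCP at fixture point f; yaw=fixture angle of tool y axis (mod pi); tilt about tool y"""
    o=ctrl.get_obs(); T=Ro.from_rotvec(o['tool_rot']); d=T.inv().apply(wd(f)-o['tool_pos'])
    print("shift",d, "from fixture",fx(o['tool_pos']),"axes(world cols)\n",T.as_matrix())
    if yaw is not None:
        for k in(0,np.pi):
            y=np.array([np.cos(th+yaw+k),np.sin(th+yaw+k),0]);z=np.array([0,0,-1.]);x=np.cross(y,z)
            G=Ro.from_matrix(np.c_[x,y,z])*Ro.from_rotvec([0,tilt,0]); print("turn",(T.inv()*G).as_rotvec())
E
python3 -c "
from h import *
go([-.01,-.14,.17],-.037); o=ctrl.get_obs(); print(o['q'])"
```

```text
shift [-0.5406 -0.6182  0.0612] from fixture [-0.3176  0.6216  0.2302] axes(world cols)
 [[-0.9659  0.2589 -0.0007]
 [ 0.2589  0.9659 -0.0017]
 [ 0.0002 -0.0018 -1.    ]]
turn [-0.0017  0.001   1.2732]
turn [-0.0011 -0.0019 -1.8684]
[ 1.19    0.0533  1.6142  0.      1.476  -0.119 ]
```

The manual's scale: shifts go in cm. Converting my numbers, -0.618 m is -61.8, -0.54 m is -54.

```bash
python3 jog.py '0.06 0 0 -8 0 0 0;0.06 0 0 -8 0 0 0;0.06 -54 -61.8 -8 0 0 1.273;0.06 -54 -61.8 -8 0 0 1.273;0.06 -54 -61.8 -8 0 0 1.273;0.06 -54 -61.8 -8 0 0 1.273;0.06 -54 -61.8 -8 0 0 1.273;0.06 -54 -61.8 -8 0 0 1.273;0.06 -54 -61.8 -8 0 0 1.273;0.06 -54 -61.8 -8 0 0 1.273;0.06 -54 -61.8 -8 0 0 1.273;0.06 -54 -61.8 -8 0 0 1.273;0.06 -54 -61.8 -8 0 0 1.273;0.06 -54 -61.8 -8 0 0 1.273;0.06 -54 -61.8 -8 0 0 1.273;0.06 -54 -61.8 -8 0 0 1.273;0.06 -54 -61.8 -8 0 0 1.273;0.06 -54 -61.8 -8 0 0 1.273;0.06 -54 -61.8 -8 0 0 1.273;0.06 -54 -61.8 -8 0 0 1.273'
python3 -c "
from h import *
go([-.01,-.14,.17],-.037)"
```

```text
t: 1.77
tool_pos: [0.4925, -0.0717, 0.3109]
tool_rot: [-2.182, -2.26, -0.0]
contact_force: [0.1, 1.7, 0.6]
opening: 0.0599
grip_force: 0.0
shift [-0.0634  0.029   0.1409] from fixture [-0.0366 -0.0756  0.3109] axes(world cols)
 [[-0.0352  0.9994 -0.0002]
 [ 0.9994  0.0352  0.0003]
 [ 0.0003 -0.0002 -1.    ]]
turn [-0.0002 -0.0003 -0.0004]
turn [-0.0004  0.0003  3.1411]
```

Scaled: 0.205 m is 20.5, 0.2 m is 20.

```bash
python3 jog.py '0.06 -6.34 2.9 10 0 0 0;0.06 -6.04 2.9 20 0 0 0;0.06 -6.04 2.9 20 0 0 0;0.06 -6.04 2.9 20.5 0 0 0;0.06 -6.04 2.9 20.5 0 0 0;0.06 -6.04 2.9 20.5 0 0 0;0.06 -6.04 2.9 20.5 0 0 0'
python3 -c "
from h import *
p=ctrl.camera_params('wrist');print(p)
cv2.imwrite('pics/w1.png',ctrl.get_image('wrist')[:,:,::-1])
go([-.01,-.14,.1],-.037)"
for i in 1 2 3 4; do python3 jog.py '0.06 0 0 0.2 0 0 0;0.06 0 0 0.2 0 0 0' | grep -E 'pos|contact'; done
```

```text
t: 2.35
tool_pos: [0.5204, -0.1281, 0.1018]
tool_rot: [-2.176, -2.254, 0.005]
contact_force: [-0.1, 0.3, 0.7]
opening: 0.0598
grip_force: 0.0
{'fx': 351.197339016856, 'fy': 351.197339016856, 'cx': 326.2284136361133, 'cy': 201.6223374776886, 'k1': -0.0658051776811012, 'tool_from_camera': array([[ 0.0008, -0.9454, -0.3259,  0.0849],
       [ 1.    ,  0.0008,  0.    ,  0.0005],
       [ 0.0002, -0.3259,  0.9454, -0.1435],
       [ 0.    ,  0.    ,  0.    ,  1.    ]])}
shift [-0.0056  0.001   0.0053] from fixture [-0.0107 -0.1344  0.1053] axes(world cols)
 [[-0.0357  0.9994 -0.003 ]
 [ 0.9994  0.0357  0.0014]
 [ 0.0015 -0.0029 -1.    ]]
turn [-0.0029 -0.0015 -0.    ]
turn [-0.0024  0.0046  3.1416]
tool_pos: [0.5253, -0.1292, 0.1075]
contact_force: [-0.3, 0.5, -0.1]
tool_pos: [0.5244, -0.129, 0.1042]
contact_force: [0.7, 0.9, -0.1]
tool_pos: [0.5235, -0.1288, 0.1007]
contact_force: [0.0, -0.7, -0.4]
tool_pos: [0.5232, -0.1288, 0.0979]
contact_force: [-0.7, 0.3, -0.8]
```

View pics/w1.png

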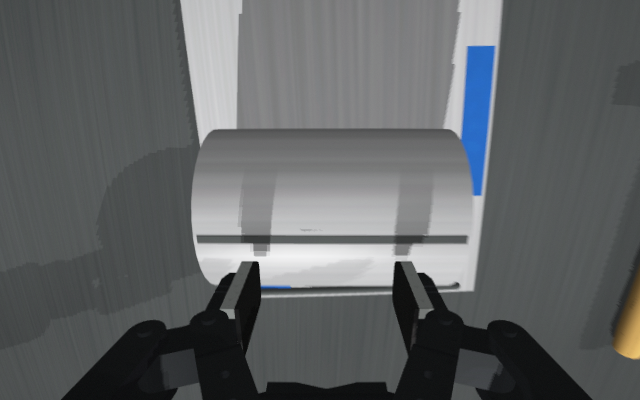

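Wrist view: the tube spans columns 195–470 with its seam level at row 239. The fingertips (250/405) are centred on it and still clear. I'll keep feeling down.

```bash
for i in 1 2 3 4 5 6 7 8; do echo; python3 jog.py '0.06 0 0 0.15 0 0 0;0.06 0 0 0.15 0 0 0' | grep -E 'pos|contact'|tr '\n' ' '; done
```

```text
tool_pos: [0.5232, -0.1288, 0.0964] contact_force: [0.7, 0.4, 0.1] 
tool_pos: [0.5232, -0.1288, 0.0949] contact_force: [-0.4, -0.2, 1.1] 
tool_pos: [0.5232, -0.1288, 0.0935] contact_force: [0.2, -0.2, 0.2] 
tool_pos: [0.5233, -0.1288, 0.092] contact_force: [0.9, 0.4, 0.3] 
tool_pos: [0.5232, -0.1288, 0.0905] contact_force: [-0.1, 1.2, -0.7] 
tool_pos: [0.5236, -0.1292, 0.09] contact_force: [-1.8, -1.0, 3.4] 
tool_pos: [0.5238, -0.1298, 0.0897] contact_force: [-5.5, -1.0, 9.1] 
tool_pos: [0.5239, -0.1304, 0.0895] contact_force: [-8.2, -1.8, 14.7]
```

Scaled: 0.048 m is 4.8, 0.024 m is 2.4.

```bash
python3 jog.py '0.06 0 0 -0.1 0 0 0;0.06 0.6 0 -0.1 0 0 0;0.06 1.2 0 -0.1 0 0 0;0.06 1.8 0 -0.1 0 0 0;0.06 2.4 0 -0.1 0 0 0;0.06 3 0 -0.1 0 0 0;0.06 3.6 0 -0.1 0 0 0;0.06 4.2 0 -0.1 0 0 0;0.06 4.8 0 -0.1 0 0 0;0.06 5.4 0 -0.1 0 0 0;0.06 5.8 0 -0.1 0 0 0;0.06 6 0 -0.1 0 0 0;0.06 6 0 -0.1 0 0 0;0.06 6 0 -0.1 0 0 0'
cat > look.py <<'E'
from h import *
import sys
# tube silhouette in wrist image: measure the seam & shade later; save picture
cv2.imwrite(f'pics/{sys.argv[1]}.png',ctrl.get_image('wrist')[:,:,::-1]); s=ctrl.get_image('scene')[105:245,185:385,::-1]
cv2.imwrite(f'pics/{sys.argv[1]}s.png',cv2.resize(s,(800,560),interpolation=cv2.INTER_CUBIC))
# cap: orange spot in scene
h=cv2.cvtColor(s,cv2.COLOR_BGR2HSV); m=cv2.inRange(h,(8,110,80),(25,255,255)); m=np.argwhere(m)
if len(m): 
    v,u=m.mean(0); p=plane('scene',(u+185,v+105),.051); print('cap px',len(m),u,v,'fixture',fx(p))
print('tool fixture',fx(ctrl.get_obs()['tool_pos']))
E
python3 look.py a
```

```text
t: 5.57
tool_pos: [0.5216, -0.069, 0.09]
tool_rot: [2.181, 2.261, -0.001]
contact_force: [-7.6, 1.3, 14.5]
opening: 0.0602
grip_force: 7.4
cap px 20 55.55 82.2 fixture [ 0.0554 -0.0928  0.051 ]
tool fixture [-0.0074 -0.0751  0.09  ]
```

```bash
python3 jog.py '0.06 0 0 -0.6 0 0 0;0.06 -1.5 0 -1 0 0 0;0.06 -3 0 -0.8 0 0 0;0.06 -3 0 -0.3 0 0 0;0.06 -3 0 0 0 0 0;0.06 -2.6 0 0 0 0 0;0.06 -2 0 0 0 0 0;0.06 -1.4 0 0 0 0 0;0.06 -0.8 0 0 0 0 0;0.06 -0.2 0 0 0 0 0;0.06 0.4 0 0 0 0 0;0.06 1 0 0 0 0 0;0.06 1.6 0 0 0 0 0;0.06 2.2 0 0 0 0 0;0.06 2.7 0 0 0 0 0;0.06 3 0 0 0 0 0;0.06 3 0 0 0 0 0'
python3 look.py b
```

```text
t: 7.08
tool_pos: [0.521, -0.038, 0.09]
tool_rot: [2.18, 2.261, 0.001]
contact_force: [-5.7, 0.8, 15.3]
opening: 0.0601
grip_force: 7.7
cap px 21 67.47619047619048 84.0952380952381 fixture [ 0.0564 -0.0615  0.051 ]
tool fixture [-0.0057 -0.0443  0.0901]
```

View pics/bs.png

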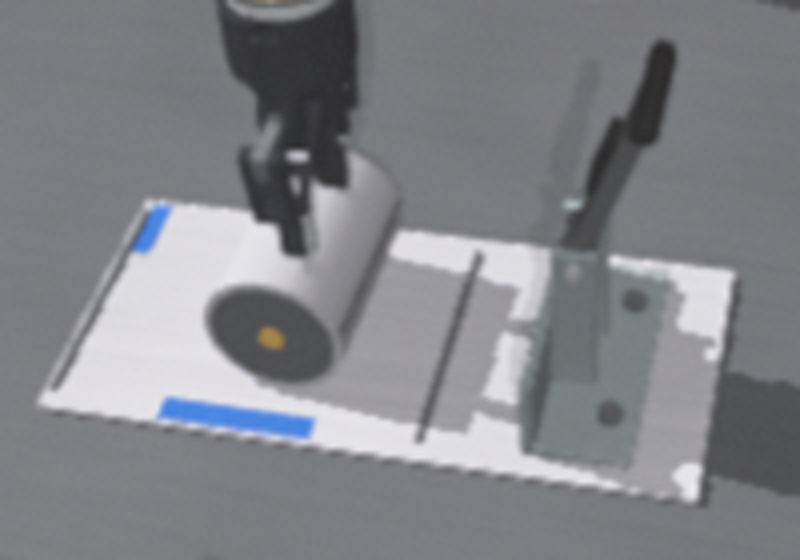

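The tube rolls well: the cap has moved from crop (178,323) to (272,338), with the hand on top. Two more identical cycles, yawing slightly towards fixture-square (+0.037).

```bash
for k in 1 2; do python3 jog.py '0.06 0 0 -0.6 0 0 0;0.06 -1.5 0 -1 0 0 0;0.06 -3 0 -0.8 0 0 0;0.06 -3 0 -0.3 0 0 0;0.06 -3 0 0 0 0 0;0.06 -2.6 0 0 0 0 0;0.06 -2 0 0 0 0 0;0.06 -1.4 0 0 0 0 0;0.06 -0.8 0 0 0 0 0;0.06 -0.2 0 0 0 0 0;0.06 0.4 0 0 0 0 0;0.06 1 0 0 0 0 0;0.06 1.6 0 0 0 0 0;0.06 2.2 0 0 0 0 0;0.06 2.7 0 0 0 0 0;0.06 3 0 0 0 0 -0.01;0.06 3 0 0 0 0 -0.018' |grep -E 'pos|cont'
python3 look.py c$k; done
```

```text
tool_pos: [0.5195, -0.0075, 0.0901]
contact_force: [-7.7, 0.9, 19.2]
cap px 20 79.35 86.05 fixture [ 0.0575 -0.0307  0.051 ]
tool fixture [-0.005  -0.0138  0.0901]
tool_pos: [0.5184, 0.0227, 0.0902]
contact_force: [-4.6, 1.9, 16.8]
cap px 22 91.5 88.0 fixture [0.0586 0.0004 0.051 ]
tool fixture [-0.0038  0.0164  0.0902]
```

View pics/c2.png

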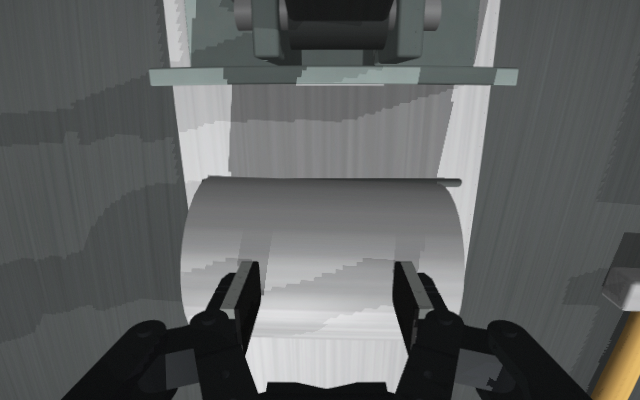

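The tube is parallel to the lip and stop (stop edge at row 76, tube's far edge at row 180), with the cap at y≈0. Next: a half stroke up to the lip, then re-place the hand behind the top.

```bash
python3 jog.py '0.06 0 0 -0.6 0 0 0;0.06 -1.5 0 -1 0 0 0;0.06 -3.1 0 -0.8 0 0 0;0.06 -3.1 0 -0.3 0 0 0;0.06 -3.1 0 0 0 0 0;0.06 -2.6 0 0 0 0 0;0.06 -2.1 0 0 0 0 0;0.06 -1.6 0 0 0 0 0;0.06 -1.1 0 0 0 0 0;0.06 -0.6 0 0 0 0 0;0.06 -0.3 0 0 0 0 0;0.06 -0.1 0 0 0 0 0;0.06 -0.1 0 0 0 0 0;0.06 -0.1 0 -0.6 0 0 0;0.06 -1.2 0 -0.8 0 0 0;0.06 -1.8 0 -0.6 0 0 0;0.06 -1.8 0 -0.2 0 0 0;0.06 -1.8 0 0 0 0 0;0.06 -1.8 0 0 0 0 0' |grep -E 'pos|cont'
python3 look.py d
```

```text
tool_pos: [0.5192, 0.002, 0.0902]
contact_force: [-11.3, -1.2, 21.0]
cap px 18 93.0 88.5 fixture [0.0595 0.0044 0.051 ]
tool fixture [-0.0046 -0.0039  0.0902]
```

Scaled: 0.018 m is 1.8, 0.02 m is 2.

```bash
python3 jog.py '0.06 0.5 0 0 0 0 0;0.06 1 0 0 0 0 0;0.06 1.5 0 0 0 0 0;0.06 1.8 0 0 0 0 0;0.06 2 0 0 0 0 0;0.06 2 0 0 0 0 0' |grep -E 'pos|cont'
python3 look.py e; python3 jog.py '0.06 0 0 -0.6 0 0 0;0.06 0 0 -0.6 0 0 0'|grep cont; python3 look.py e2
```

```text
tool_pos: [0.5182, 0.0227, 0.0907]
contact_force: [-8.0, -1.3, 23.1]
cap px 21 97.0 89.0 fixture [0.0594 0.0145 0.051 ]
tool fixture [-0.0042  0.0166  0.0907]
contact_force: [0.0, -0.3, 0.5]
cap px 19 95.89473684210526 88.57894736842105 fixture [0.0585 0.0114 0.051 ]
tool fixture [-0.0058  0.0171  0.0919]
```

Scaled: -0.02 m is -2, -0.012 m is -1.2.

```bash
python3 jog.py '0.06 -2 0 -1.2 0 0 0;0.06 -2 0 -1.2 0 0 0;0.06 -2 0 -1.2 0 0 0'|grep cont; python3 look.py f;  python3 look.py f
```

```text
contact_force: [0.0, -0.3, 0.4]
cap px 20 95.5 88.6 fixture [0.0588 0.0105 0.051 ]
tool fixture [-0.0057 -0.0025  0.1041]
cap px 21 95.61904761904762 88.57142857142857 fixture [0.0586 0.0108 0.051 ]
tool fixture [-0.0056 -0.0023  0.1042]
```

View pics/f.png

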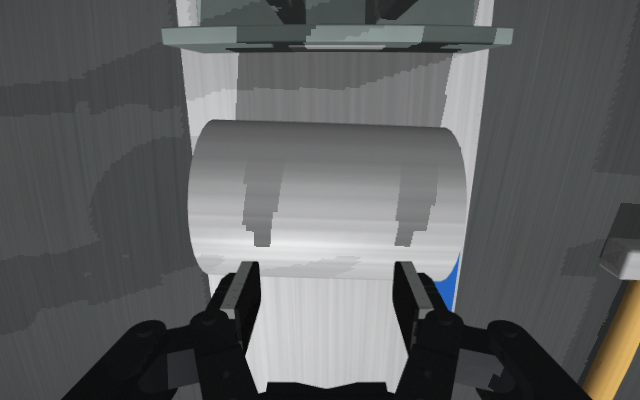

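Tube at rest at y≈0.012 and nearly square. Now one continuous stroke over the lip, with z following the climb.

Scaled: 0.06 m is 6, 0.057 m is 5.7.

```bash
python3 jog.py '0.06 -0.2 0 1 0 0 0;0.06 -0.2 0 1.6 0 0 0;0.06 -0.2 0 1.8 0 0 0;0.06 0.4 0 1.8 0 0 0;0.06 1 0 1.8 0 0 0;0.06 1.6 0 1.78 0 0 0;0.06 2.2 0 1.7 0 0 0;0.06 2.8 0 1.6 0 0 0;0.06 3.4 0 1.55 0 0 0;0.06 4 0 1.5 0 0 0;0.06 4.6 0 1.5 0 0 0;0.06 5.2 0 1.5 0 0 0;0.06 5.7 0 1.5 0 0 0;0.06 6 0 1.55 0 0 0;0.06 6 0 1.55 0 0 0;0.06 6 0 1.55 0 0 0' |grep -E 'pos|cont'
python3 look.py g
```

```text
tool_pos: [0.5162, 0.0639, 0.0922]
contact_force: [-2.2, 2.6, 12.5]
cap px 20 108.1 90.1 fixture [0.0581 0.0419 0.051 ]
tool fixture [-0.003   0.0578  0.0922]
```

View pics/gs.png

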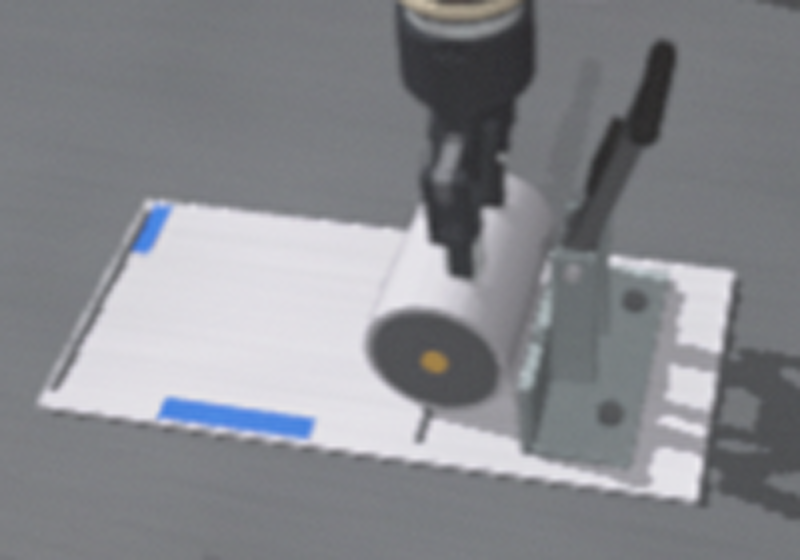

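The tube (cap at crop (434,362)) is past the lip's top. I'll finish the stroke gently and lift.

```bash
python3 jog.py '0.06 0.4 0 0 0 0 0;0.06 0.8 0 0.05 0 0 0;0.06 1.1 0 0.1 0 0 0;0.06 1.3 0 0.15 0 0 0;0.06 1.3 0 0.2 0 0 0;0.06 1.3 0 0.25 0 0 0;0.06 1.3 0 0.25 0 0 0' |grep -E 'pos|cont'
python3 look.py h; python3 jog.py '0.06 0 0 -2 0 0 0;0.06 -3 0 -5 0 0 0;0.06 -6 0 -9 0 0 0;0.06 -10 0 -12 0 0 0;0.06 -10 0 -15 0 0 0;0.06 -10 0 -15 0 0 0'|grep -E 'pos|cont'; python3 look.py i
```

```text
tool_pos: [0.5156, 0.0764, 0.0897]
contact_force: [-0.8, 1.5, 11.3]
cap px 21 110.95238095238095 90.80952380952381 fixture [0.0592 0.0492 0.051 ]
tool fixture [-0.0028  0.0705  0.0896]
tool_pos: [0.5243, -0.0268, 0.2451]
contact_force: [1.7, -0.1, 1.8]
cap px 19 110.94736842105263 90.94736842105263 fixture [0.0596 0.0493 0.051 ]
tool fixture [-0.0039 -0.0307  0.239 ]
```

View pics/i.png

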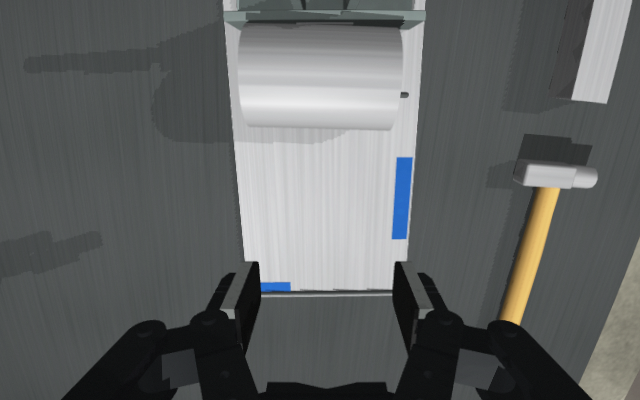

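Run:
```python
from h import *
o=ctrl.get_obs();T=np.eye(4);T[:3,:3]=Ro.from_rotvec(o['tool_rot']).as_matrix();T[:3,3]=o['tool_pos']
im=ctrl.get_image('wrist');p=ctrl.camera_params('wrist');P=dict(p);P['T']=T@p['tool_from_camera']
a=[]
for v in(27,129):
    O,d=ray(0,(320,v),P); d=R.T@d[:2],d[2]; a.append(np.arctan2(d[0][1],-d[1]))
of=fx(O); print("axis y at z=.051:",of[1]+np.tan(np.mean(a))*(of[2]-.051),"radius:",np.sin(abs(a[0]-a[1])/2)*np.hypot(of[2]-.051,np.tan(np.mean(a))*(of[2]-.051)))
go([0,.205,.205],0)
```

```text
axis y at z=.051: 0.05551422757479046 radius: 0.043588431342249205
shift [0.2349 0.0047 0.0318] from fixture [-0.005  -0.0299  0.2368] axes(world cols)
 [[-0.0715  0.9974 -0.0001]
 [ 0.9974  0.0715  0.0003]
 [ 0.0003 -0.0001 -1.    ]]
turn [-0.0001 -0.0003 -0.0011]
turn [-0.0004  0.0002  3.1405]
```

Wrist measurement puts the tube axis at y≈0.0555 (radius 44 mm, as expected), so it is home. Now over the raised arm and down behind its grip.

Scaled: 0.235 m is 23.5, 0.2 m is 20.

```bash
python3 jog.py '0.045 0 0 -3 0 0 0;0.045 0 0 -7 0 0 0;0.045 0 0.5 -7 0 0 0;0.045 4 0.5 -7 0 0 0;0.045 8 0.5 -7 0 0 0;0.045 12 0.5 -7 0 0 0;0.045 16 0.5 -7 0 0 0;0.045 20 0.5 -7 0 0 0;0.045 23.5 0.5 -7 0 0 0;0.045 23.5 0.5 -7 0 0 0;0.045 23.5 0.5 -7 0 0 0' |grep -E 'pos|cont'; python3 look.py j
python3 jog.py '0.045 0 0 3 0 0 0;0.045 0 0 6 0 0 0;0.045 0 0 9 0 0 0;0.045 0 0 10 0 0 0;0.045 0 0 10 0 0 0;0.045 0 0 10 0 0 0'|grep -E 'pos|cont'; python3 look.py k
```

```text
tool_pos: [0.5074, 0.2129, 0.3044]
contact_force: [-0.4, -0.1, -0.1]
cap px 20 111.05 90.9 fixture [0.0594 0.0495 0.051 ]
tool fixture [-0.0004  0.2051  0.3053]
tool_pos: [0.509, 0.2101, 0.2074]
contact_force: [-0.3, 0.1, -0.6]
cap px 20 111.05 90.9 fixture [0.0594 0.0495 0.051 ]
tool fixture [0.0016 0.2049 0.2099]
```

View pics/k.png

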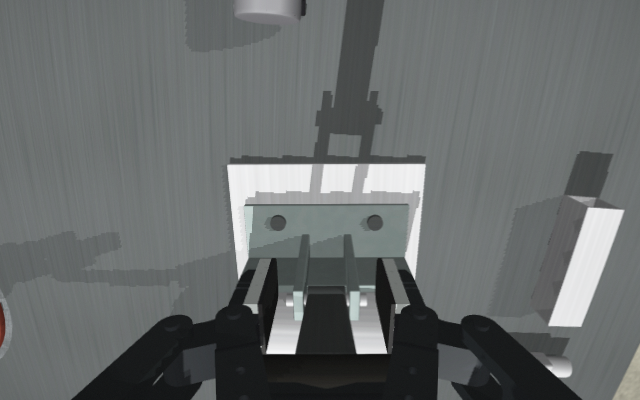

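The fingers straddle the arm (262 and 400) behind the grip bar at (326,370). Pushing it over towards −y.

The manual's scale: shifts go in cm. Converting my numbers, -0.149 m is -14.9, -0.126 m is -12.6.

```bash
python3 jog.py '0.045 -1.2 0 0 0 0 0;0.045 -2.4 0 0 0 0 0;0.045 -3.6 0 0 0 0 0;0.045 -4.8 0 0 0 0 0;0.045 -6 0 0 0 0 0;0.045 -7.2 0 0 0 0 0;0.045 -8.4 0 0 0 0 0;0.045 -9.6 0 0 0 0 0;0.045 -10.6 0 0.2 0 0 0;0.045 -11.6 0 0.5 0 0 0;0.045 -12.6 0 0.9 0 0 0;0.045 -13.4 0 1.4 0 0 0;0.045 -14.2 0 2 0 0 0;0.045 -14.9 0 2.6 0 0 0;0.045 -14.9 0 2.6 0 0 0;0.045 -14.9 0 2.6 0 0 0'; python3 look.py l
python3 -c "
import cv2,numpy as np
a=cv2.imread('pics/ls.png');b=cv2.imread('pics/l.png');cv2.imwrite('pics/l2.png',np.vstack([cv2.resize(a,(429,300)),cv2.resize(b,(429,268))]))"
```

```text
t: 18.93
tool_pos: [0.5197, 0.0614, 0.1811]
tool_rot: [2.14, 2.298, -0.001]
contact_force: [-0.6, 0.4, 0.1]
opening: 0.0448
grip_force: 0.0
cap px 19 111.0 91.0 fixture [0.0598 0.0495 0.051 ]
tool fixture [0.0006 0.0558 0.1819]
```

View pics/l2.png

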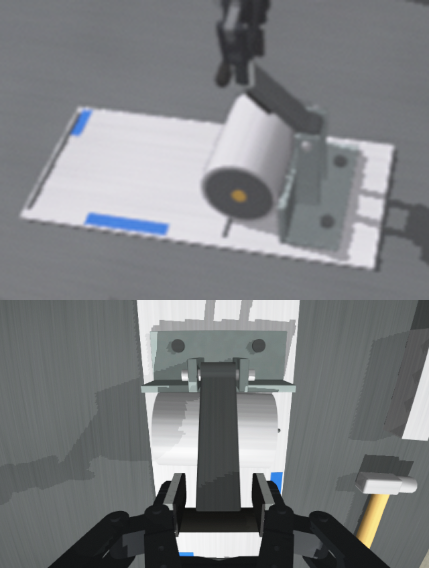

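The arm is at about 45°, with the bar across both fingers in front (wrist crop row 520). Now lift over the bar and press it down along its arc.

Scaled: 0.057 m is 5.7, -0.054 m is -5.4.

```bash
python3 jog.py '0.045 0 0 -3.5 0 0 0;0.045 0 0 -6.5 0 0 0;0.045 -2.2 0 -6.5 0 0 0;0.045 -2.2 0 -6.5 0 0 0;0.045 -2.2 0 -4 0 0 0;0.045 -2.2 0 -1.8 0 0 0;0.045 -2.8 0 -0.9 0 0 0;0.045 -3.4 0 0 0 0 0;0.045 -4 0 1 0 0 0;0.045 -4.5 0 2.1 0 0 0;0.045 -4.9 0 3.3 0 0 0;0.045 -5.2 0 4.4 0 0 0;0.045 -5.3 0 5.2 0 0 0;0.045 -5.4 0 5.7 0 0 0;0.045 -5.4 0 5.7 0 0 0' |grep -E 'pos|cont'
for i in 1 2 3 4 5; do python3 jog.py '0.045 0 0 0.25 0 0 0;0.045 0 0 0.25 0 0 0'|grep -E 'pos|cont'|tr '\n' ' '; done; python3 look.py m
```

```text
tool_pos: [0.5224, 0.0086, 0.1225]
contact_force: [0.3, 0.2, -0.0]
tool_pos: [0.5233, 0.0087, 0.1215] contact_force: [1.0, 0.3, -0.1] tool_pos: [0.5236, 0.0085, 0.1194] contact_force: [0.7, 0.2, 0.8] tool_pos: [0.5235, 0.0084, 0.1168] contact_force: [0.8, 0.3, 0.5] tool_pos: [0.5238, 0.0083, 0.115] contact_force: [-1.0, -0.0, 3.7] tool_pos: [0.5239, 0.0083, 0.1146] contact_force: [-7.3, 0.4, 13.7] cap px 21 111.0 91.0 fixture [0.0598 0.0495 0.051 ]
tool fixture [0.0006 0.002  0.1146]
```

Scaled: 0.002 m is 0.2.

```bash
python3 jog.py '0.045 0 0 0.2 0 0 0;0.045 0 0 0.2 0 0 0'|grep -E 'pos|cont'
python3 jog.py '0.045 0 0 -3 0 0 0;0.045 -3 0 -6 0 0 0;0.045 -7 0 -10 0 0 0;0.045 -11 0 -14 0 0 0;0.045 -15 0 -18 0 0 0;0.045 -18 0 -20 0 0 0;0.045 -18 0 -20 0 0 0;0.045 -18 0 -20 0 0 0'|grep -E 'pos|cont'; python3 look.py n
python3 - <<'E'
from h import *
b=ctrl.get_image('side')[190:340,200:370,::-1];a=cv2.imread('pics/ns.png')
cv2.imwrite('pics/n2.png',np.hstack([cv2.resize(a,(429,300)),cv2.resize(b,(340,300),interpolation=cv2.INTER_CUBIC)]))
E
```

```text
tool_pos: [0.5241, 0.0083, 0.1143]
contact_force: [-11.3, -0.3, 22.4]
tool_pos: [0.5382, -0.1764, 0.3163]
contact_force: [-0.1, 0.6, 1.0]
cap px 21 111.0 91.0 fixture [0.0598 0.0495 0.051 ]
tool fixture [ 0.0002 -0.1789  0.3106]
```

View pics/n2.png

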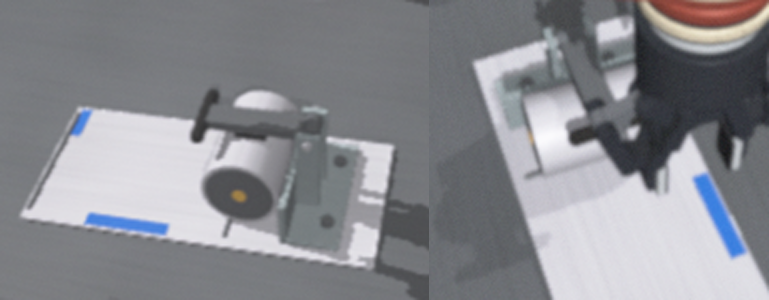

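The arm lies level with its pad on the tube and the grip at combined-image (204,115). I'll check its height numerically from that pixel on the fixture's x=0 plane.

Run:
```python
from h import *
o,d=ray('scene',(204*800/429/4+185-.4,115*560/300/4+105-.4))
of=fx(o);df=np.r_[R.T@d[:2],d[2]];p=of-df*of[0]/df[0];print(p,"angle",np.arctan2(p[2]-.109,.122-p[1]),"r",np.hypot(p[2]-.109,.122-p[1]))
```

```text
[ 0.     -0.0018  0.112 ] angle 0.024109568613577815 r 0.12384950329812701
```

Grip at z≈0.112 (angle ≈0.02 rad), firm under a 22 N press, tube home and the robot clear. Handing in.

```bash
python3 -c "
from station import ctrl
print(ctrl.finish_job())"
```

```text
the job is handed in; nothing more can be done
None
```

I handed the job in: the tube was rolled over the lip and lies home against the stop, with the hold-down arm pressed level on it (about 0.02 rad by camera); the hand-in returned no verdict.

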